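# Take the unlatched module out of the rail

## Robot

A 6-joint arm with a two-finger parallel gripper is mounted at the origin on the work surface. World frame = base frame: x ahead of the robot, y to its left, z up, the work surface at z = 0. Lengths are in m, angles in rad, forces in N, time in s.
With the tool pointing down it reaches from about 0.3 to 0.85 m from the base axis. Payload 4.2 kg.
Tool frame: the origin (TCP) lies on the centre line of the jaws, within the pads' length; the fingertips stand 8 mm ahead of it and the grasp point (between the pads) lies 11 mm behind it (r.finger_overhang is the distance from the TCP to the fingertips, in m); z points along the fingers, y is the line along which they close (so a half turn about z gives the same grasp; the last joint's range is limited). The gripper opens to 91 mm and grips with 3 to 60 N. Pads are 32 mm wide; open, the fingers measure 118 mm over their backs; the gripper's body (76 mm by 178 mm) begins 60 mm behind the grasp point.
Start: joints at [1.208, 0.32, 1.565, -0, 1.257, -0.02], TCP at [0.193, 0.542, 0.222] pointing down, gripper open.
Joint ranges: [-3.11, 3.11], [-0.84, 2.01], [0.21, 2.61], [-1.34, 4.49], [0.05, 2.63], [-2.56, 2.56]. Speed limits (rad/s): [2.57, 2.57, 3.14, 3.14, 3.14, 3.14].

## Interface

Orientations are given as a rotation vector (axis times angle).
In Python, from plant import readout, imaging, sign_off, r gives the robot as it stands.
- The arm moves only by the tool move_arm, never from a script. Its argument "plan" is a list of rows, each an object of numbers: "x", "y", "z": the shift along the tool's x, y, z in cm; "wx", "wy", "wz": the turn, a rotation vector about the tool's x, y, z in degrees. A call has 1 to 20 rows; each row shifts and turns the commanded pose from where the row before left it, along the tool's axes as they then stand; what a row does not reach is not made up. A row lasts 1/12 s, in which the tool goes at most 41.7 mm and 7.16 degrees, less where a joint would pass 70% of its speed; a pose out of reach is approached as far as the arm can. A call is refused whole if a number of a shift passes 4.17 or a number of a turn 7.16, either way. A call with a gripper value outside its range is refused whole. "fingers" is the opening, from 0 (shut) to 1 (fully open), set as the call begins (left out, the last holds). The fingers move at their own pace and stop on an object; "force" is the grip in N (left out, the last holds). Time passes only in rows, so rows that do not move let the fingers close. It gives the time, the measured TCP pose, the force, the opening and the grip force at its end, in the units of the state.
- readout.get_obs(): the state, without advancing time (a new reading comes with each control period).
- imaging.capture(name): name is "side" or "top"; returns a dict with "image" (420x560x3 uint8, blue, green, red), "range_z" (420x560 float32, m along the optical axis (not along the pixel's ray), 0 where there is no reading), "camera_matrix" (3x3 intrinsics, pixels), "dist" ([k1, k2, p1, p2, k3] as OpenCV has them; the pictures are not rectified), "xyz" and "rotation" of the camera in the world. Camera axes: x right, y down, z forward; pixel columns grow to the right and rows downward; lengths in m; the calibration is good to about 2 mm. A picture is of the moment at which its call begins.
- sign_off(): hands the job in; it is judged then, once.
The state is a dict: "time_s": time; "qpos": joint angles; "joint_vel": joint speeds; "effort": joint torques, N m; "ee_pos": TCP position; "tcp_rot": TCP orientation; "ft_force": force on the tool from outside, world axes, zero at the start; "moment": the same for the moment, N m; "grip_width": opening from 0.0 (shut) to 1.0 (fully open); "gripper_force": force on a finger pad.
Only numpy, scipy, OpenCV 4.12 (cv2) and the standard library are available. Lean on these libraries where they do the work, as an engineer would, in place of code of your own. Each camera call takes 0.05 s, during which the arm holds its last target. There are 200 camera calls.

## Task

One of the three look-alike modules with a bow grip in the open enclosure was never latched to its rail: find it by tugging gently at the grips, lift it straight up out from between its neighbours without knocking the cover leaning over it, and set it down (not dropped) standing upright on the clear part of the returns tray. Leave the two latched modules fully home on the rail, and do not disturb what lies in the tray and on the parts case.

Things in the scene. Friction and masses are not known exactly. Their poses are not given: they have to be found in the camera images.
- slot_1 (a point): fixed point: where a module's grip-bar centre stands when the module is fully home in the first of three places on the rail, 103 mm above the table. Axes are the enclosure's: x from the gland wall to the hinge wall, y along the rail, z up. Each place lies between two fixed plain modules (tops 70 mm above the table); modules interlock by T ribs and grooves with 1 mm play
- slot_2 (a point): the same for the middle place, 64 mm further along y. Ribs and grooves run the full 50 mm height of the housings, so a module comes free of its neighbours only after rising 50 mm straight up
- slot_3 (a point): the same for the third place, 64 mm further again along y
- cover_hinge (a point): middle of the cover's hinge line on the enclosure's hinge wall, 80 mm above the table, 165 mm beyond the row of grips in x; axes as the enclosure. The enclosure is a cream box lying on its back, 230 mm (x) by 300 mm (y), walls 80 mm high; cable glands stick 22 mm out of the wall opposite the hinge (the gland wall)
- cover_edge (a point): middle of the cover's free upper edge, 243 mm above the table, almost straight above the row of grips (163 mm from the hinge line). A fixed clear panel, 230 mm long, 300 mm wide, rim 6 mm deep on its underside, rising from the hinge at 45 degrees from level and leaning over the modules. It bars a tool held upright over a grip; lean the gripper's body 30 to 45 degrees towards the gland wall
- grip_a (a point): centre of the bow grip's bar on one of three look-alike modules: bar 36 mm long (x), 14 mm thick (y), 14 mm high, 33 mm above the top of the grey housing, open beneath but for two legs. Pinch it across y. Axes: x along the module, z up. One of the three is not latched and rises with its weight and a few newtons of rubbing; they look the same
- grip_b (a point): the same on another of the three modules. A latched module stays put against a pull of 20 N; beyond about 30 N it is torn off the rail and stays up
- grip_c (a point): the same on another of the three modules. Housing 100 mm (x) by 30.5 mm (y), 50 mm high; the bar's centre is 83 mm above the module's underside; 0.17 to 0.31 kg
- tray_clear (a point): middle of the clear far part of the returns tray's floor, 4 mm above the table. Dark open tray, 280 mm (x) x 170 mm (y), walls 30 mm high and 4 mm thick; this point lies 60 mm in the tray's x beyond the tray's centre. The clear part reaches 76 mm either way in x and 81 mm either way in y; an old module lies in the rest. Stands left of the enclosure
- tray: the same tray, fixed; origin on the table under its centre, axes as tray_clear
- cover: the clear cover, origin at cover_hinge
- module_a: the module that carries grip_a; origin at the centre of its underside
- module_b: the module that carries grip_b; origin at the centre of its underside
- module_c: the module that carries grip_c; origin at the centre of its underside
- old_terminal: a discarded plain module lying on its side (100 x 50 mm, 31 mm thick) in the near half of the tray; leave it where it is
- screwdriver: screwdriver, 180 mm, lying on the parts case (dark case 220 x 170 mm, 55 mm high, right of the enclosure); leave it where it is
- tape: black roll of tape, 70 mm across, 19 mm high, lying on the parts case; leave it where it is
- end_clamp: small grey end clamp, 48 x 36 x 9 mm, lying on the parts case; leave it where it is
Mind the look-alikes: they are no part of the job. What is shaped like the module_c but red is not meant.

How it is judged:
On the way, in this order (a step that is already met when the one before it is completed fails the run):
1. a module is 52 mm or more straight above its place (within 8 mm sideways), upright within 7 degrees (((z of grip_a in the frame of slot_1 above 0.052 m and horizontal distance between grip_a and slot_1 below 0.008 m and angle between grip_a's own z axis and vertical below 0.12 rad) or (z of grip_a in the frame of slot_2 above 0.052 m and horizontal distance between grip_a and slot_2 below 0.008 m and angle between grip_a's own z axis and vertical below 0.12 rad) or (z of grip_a in the frame of slot_3 above 0.052 m and horizontal distance between grip_a and slot_3 below 0.008 m and angle between grip_a's own z axis and vertical below 0.12 rad) or (z of grip_b in the frame of slot_1 above 0.052 m and horizontal distance between grip_b and slot_1 below 0.008 m and angle between grip_b's own z axis and vertical below 0.12 rad) or (z of grip_b in the frame of slot_2 above 0.052 m and horizontal distance between grip_b and slot_2 below 0.008 m and angle between grip_b's own z axis and vertical below 0.12 rad) or (z of grip_b in the frame of slot_3 above 0.052 m and horizontal distance between grip_b and slot_3 below 0.008 m and angle between grip_b's own z axis and vertical below 0.12 rad) or (z of grip_c in the frame of slot_1 above 0.052 m and horizontal distance between grip_c and slot_1 below 0.008 m and angle between grip_c's own z axis and vertical below 0.12 rad) or (z of grip_c in the frame of slot_2 above 0.052 m and horizontal distance between grip_c and slot_2 below 0.008 m and angle between grip_c's own z axis and vertical below 0.12 rad) or (z of grip_c in the frame of slot_3 above 0.052 m and horizontal distance between grip_c and slot_3 below 0.008 m and angle between grip_c's own z axis and vertical below 0.12 rad))).
2. the module stands upright on the tray's floor while the fingers still hold it (((contact force between module_a and tray above 0.3 N and contact force between the fingers and module_a above 1 N and angle between grip_a's own z axis and vertical below 0.12 rad) or (contact force between module_b and tray above 0.3 N and contact force between the fingers and module_b above 1 N and angle between grip_b's own z axis and vertical below 0.12 rad) or (contact force between module_c and tray above 0.3 N and contact force between the fingers and module_c above 1 N and angle between grip_c's own z axis and vertical below 0.12 rad))), for 0.1 s.
At the end, for the whole second after the job is handed in: One module stands upright (within 6 degrees), at rest on the floor of the tray's clear part (its centre within 75 mm lengthwise and 70 mm sideways of the middle of that part), and the other two are still fully home on the rail (within 4 mm of where they were) (((x of grip_a in the frame of tray_clear between -0.075 and 0.075 m and y of grip_a in the frame of tray_clear between -0.07 and 0.07 m and z of grip_a in the frame of tray_clear between 0.078 and 0.088 m and angle between grip_a's own z axis and vertical below 0.1 rad and linear speed of module_a below 0.02 m/s and distance of each of grip_b, grip_c from where it was at the start of the episode below 0.004 m) or (x of grip_b in the frame of tray_clear between -0.075 and 0.075 m and y of grip_b in the frame of tray_clear between -0.07 and 0.07 m and z of grip_b in the frame of tray_clear between 0.078 and 0.088 m and angle between grip_b's own z axis and vertical below 0.1 rad and linear speed of module_b below 0.02 m/s and distance of each of grip_a, grip_c from where it was at the start of the episode below 0.004 m) or (x of grip_c in the frame of tray_clear between -0.075 and 0.075 m and y of grip_c in the frame of tray_clear between -0.07 and 0.07 m and z of grip_c in the frame of tray_clear between 0.078 and 0.088 m and angle between grip_c's own z axis and vertical below 0.1 rad and linear speed of module_c below 0.02 m/s and distance of each of grip_a, grip_b from where it was at the start of the episode below 0.004 m))); the robot touches nothing.
It fails at once if the cover is knocked (more than 8 N) (contact force between anything else and cover above 8 N).
It fails at once if something lying in the tray or on the parts case is moved more than 30 mm (distance of any of old_terminal, screwdriver, tape, end_clamp from where it was at the start of the episode above 0.03 m).
It also fails if it takes over 58 s, if anything falls off the work surface, if the arm or the gripper's body presses on something with over 40 N, if the wrist force passes 120 N, or if a joint passes its speed limit or range.

## Working session

There is one attempt and no reset: what is moved stays moved. The work goes in short steps, Python scripts to look and compute and a tool call to move; the robot and the scene stay as the last step left them, time stands still between calls to the robot, and variables do not carry over. Pictures are saved under pics/ and viewed, at most 10 in all, crops included, and the job is handed in when it is done.

Besides the shell and the picture viewer there is one more tool, called by a JSON object that holds its "name" and its "arguments". move_arm: Moves the arm, as the interface text tells. Its arguments: {"type":"object","properties":{"plan":{"type":"array","items":{"type":"object","properties":{"x":{"type":"number"},"y":{"type":"number"},"z":{"type":"number"},"wx":{"type":"number"},"wy":{"type":"number"},"wz":{"type":"number"}}}},"fingers":{"type":"number"},"force":{"type":"number"}},"required":["plan"]}

```bash
mkdir -p pics; ls
python3 - <<'E'
from plant import readout, imaging, r
import cv2,numpy as np,pickle
o=readout.get_obs(); print({k:np.round(v,3) for k,v in o.items()})
for n in ("top","side"):
    c=imaging.capture(n); pickle.dump(c,open(f"{n}0.pkl","wb")); cv2.imwrite(f"pics/{n}0.png",c["image"])
    print(n,c["xyz"],c["rotation"],c["camera_matrix"],c["dist"])
E
```

```text
pics
{'time_s': np.float64(0.0), 'qpos': array([ 1.208,  0.32 ,  1.566, -0.   ,  1.257, -0.02 ]), 'joint_vel': array([-0.001, -0.001, -0.   ,  0.   ,  0.   , -0.   ]), 'effort': array([ 1.0000e-03, -4.1247e+01, -2.3197e+01,  7.3000e-02,  4.6000e-02,
       -0.0000e+00]), 'ee_pos': array([0.193, 0.541, 0.221]), 'tcp_rot': array([-5.360e-01, -3.095e+00,  3.000e-03]), 'ft_force': array([-0.545,  0.04 , -0.064]), 'moment': array([ 0.031,  0.046, -0.045]), 'gripper_force': np.float64(0.0), 'grip_width': np.float64(0.996)}
top [ 0.2645909  -0.04465211  1.30268517] [-2.12601465  2.15900357 -0.16145571] [[508.97143516   0.         293.75118445]
 [  0.         508.97143516 209.7193497 ]
 [  0.           0.           1.        ]] [0.0474987 0.        0.        0.        0.       ]
side [0.18989664 0.83847933 0.92217057] [-0.39259932  2.69736006 -1.28522626] [[483.81122097   0.         272.75034761]
 [  0.         483.81122097 206.74336142]
 [  0.           0.           1.        ]] [-0.15077324  0.          0.          0.          0.        ]
```

View pics/top0.png

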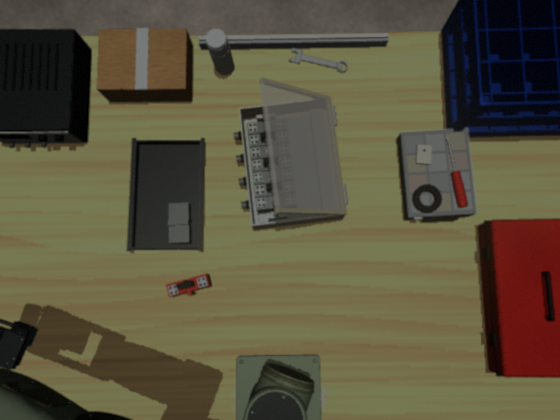

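View pics/side0.png

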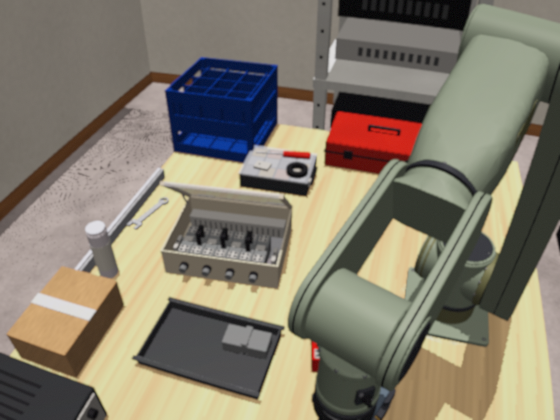

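The top view has the enclosure at about (290,160), gland wall on the left (world +y) and hinge on the right. The tray is at (167,195) with its clear half at the top (far x), the old module is at (178,222), the parts case is at (437,175), and the red decoy at (188,286). The side view shows the three dark bow grips at about (200,235), (224,240) and (249,240). I'll enlarge that area next and measure.

```bash
cat > h.py <<'E'
import cv2,numpy as np,pickle
from scipy.spatial.transform import Rotation as R
def load(n): return pickle.load(open(n+".pkl","rb"))
def rays(c,uv):
    p=cv2.undistortPoints(np.float64(uv).reshape(-1,1,2),c["camera_matrix"],c["dist"]).reshape(-1,2)
    return np.c_[p,np.ones(len(p))]@R.from_rotvec(c["rotation"]).as_matrix().T
def onplane(c,uv,z):
    d=rays(c,uv); o=np.array(c["xyz"]); return o+d*((z-o[2])/d[:,2])[:,None]
def depth(c):
    v,u=np.mgrid[:420,:560]; d=rays(c,np.c_[u.ravel(),v.ravel()])
    return (np.array(c["xyz"])+d*c["range_z"].reshape(-1,1)).reshape(420,560,3)
E
python3 - <<'E'
from h import *
s=load("side0"); 
cv2.imwrite("pics/crop0.png",cv2.resize(s["image"][175:295,155:305],None,fx=5,fy=5,interpolation=cv2.INTER_CUBIC))
P=depth(s); g=s["image"].max(2)
m=(g<60); m[:205]=0;m[262:]=0;m[:,:175]=0;m[:,285:]=0
n,l,st,ce=cv2.connectedComponentsWithStats(m.astype(np.uint8))
for i in range(1,n):
    if st[i,4]>15:
        q=P[l==i]; print(st[i],ce[i].round(1),np.median(q,0).round(3),q[:,2].max().round(3))
t=load("top0");T=depth(t)
for uv in [(134,140),(204,139),(203,249),(128,249),(168,170),(250,150)]: print(uv,T[uv[1],uv[0]].round(3))
E
```

```text
[195 225  10  20 124] [199.6 234. ] [0.631 0.026 0.101] 0.114
[220 227   9  21 129] [223.8 236.9] [0.569 0.016 0.101] 0.922
[244 231   9  20 128] [248.3 239.8] [0.505 0.013 0.102] 0.115
[266 244   4  17  24] [267.9 251.1] [ 0.463 -0.019  0.045] 0.068
(134, 140) [0.645 0.361 0.034]
(204, 139) [0.647 0.183 0.029]
(203, 249) [0.365 0.187 0.005]
(128, 249) [0.366 0.369 0.028]
(168, 170) [0.572 0.281 0.003]
(250, 150) [0.605 0.062 0.067]
```

View pics/crop0.png

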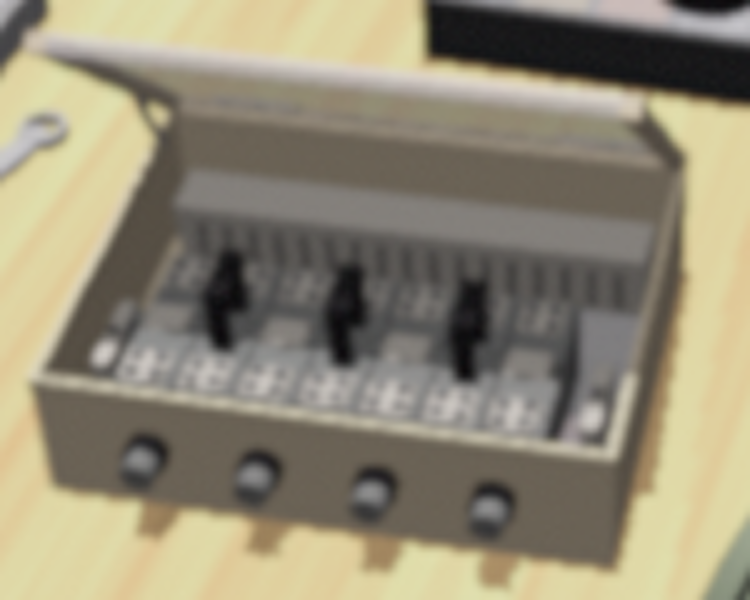

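The crop confirms three black bow grips, side-view pixels (200,234), (224,237) and (248,240). They are on modules 2, 4 and 6 of the row, with about 64 mm between them as described. Nothing in the enclosure is red. Next I'll refine the yaw and the bar centres.

Run:
```python
from h import *
s=load("side0");t=load("top0");P=depth(s);T=depth(t)
# rim of gland wall: top-view depth points z~0.08 left edge & side view
for c,Q,n in((t,T,"top"),(s,P,"side")):
    m=(abs(Q[...,2]-.08)<.006)&(Q[...,0]>.40)&(Q[...,0]<.75)&(Q[...,1]>0.03)&(Q[...,1]<.13)
    q=Q[m]; v=cv2.fitLine(np.float32(q[:,:2]),cv2.DIST_HUBER,0,.01,.01).ravel()
    print(n,m.sum(),v.round(4),"yaw rail deg",np.degrees(np.arctan2(v[1],v[0])).round(2),q.min(0).round(3),q.max(0).round(3))
g=s["image"].max(2); m=(g<75); m[:205]=0;m[262:]=0;m[:,:175]=0;m[:,260:]=0
n,l,st,ce=cv2.connectedComponentsWithStats(m.astype(np.uint8))
for i in range(1,n):
    if st[i,4]<60: continue
    q=P[l==i]; q=q[(q[:,2]<.13)&(q[:,2]>.07)&(q[:,1]<.08)&(q[:,1]>-.05)]
    top=q[q[:,2]>.105]; bar=q[q[:,2]>.092]
    print(st[i],len(top),top.mean(0).round(4),np.percentile(top,[5,95],0).round(3).tolist(),"bar",np.percentile(bar,[3,97],0).round(3).tolist())
# tray rim corners (top)
for a in ((134,140),(204,139),(203,249),(128,249)): print(onplane(t,[a],.03).round(3))
mt=(abs(T[...,2]-.03)<.006)&(T[...,1]>.16)&(T[...,1]<.4)&(T[...,0]>.34)&(T[...,0]<.68)&(t["image"].max(2)<90)
print("tray",cv2.minAreaRect(np.float32(T[mt][:,:2])))
# tray, side
mt=(abs(P[...,2]-.03)<.006)&(P[...,1]>.16)&(P[...,1]<.4)&(P[...,0]>.34)&(P[...,0]<.68)&(s["image"].max(2)<90)
print("tray side",cv2.minAreaRect(np.float32(P[mt][:,:2])))
# cover edge
m=(P[...,2]>.2)&(P[...,2]<.26)&(P[...,0]>.4)&(P[...,0]<.75)&(P[...,1]<.1)&(P[...,1]>-.1)
print("cover",np.percentile(P[m],[1,50,99],0).round(3).tolist())
```

```text
top 516 [0.9986 0.0529 0.5102 0.055 ] yaw rail deg 3.03 [0.415 0.031 0.074] [0.719 0.09  0.086]
side 463 [0.9937 0.1125 0.5559 0.0706] yaw rail deg 6.46 [0.415 0.03  0.074] [0.719 0.092 0.085]
[194 221  12  24 166] 58 [0.6321 0.019  0.1094] [[0.625, 0.0, 0.106], [0.639, 0.034, 0.112]] bar [[0.625, -0.0, 0.094], [0.639, 0.036, 0.112]]
[219 224  11  24 165] 60 [0.5703 0.0129 0.1096] [[0.564, -0.005, 0.107], [0.576, 0.03, 0.113]] bar [[0.563, -0.006, 0.094], [0.576, 0.03, 0.113]]
[243 227  11  24 168] 63 [0.5068 0.0062 0.1097] [[0.5, -0.012, 0.107], [0.513, 0.021, 0.112]] bar [[0.5, -0.013, 0.094], [0.513, 0.023, 0.112]]
[[0.646 0.362 0.03 ]]
[[0.646 0.183 0.03 ]]
[[0.363 0.183 0.03 ]]
[[0.366 0.369 0.03 ]]
tray ((0.5061155557632446, 0.278947651386261), (0.1892625093460083, 0.2896958589553833), 89.23409271240234)
tray side ((0.5067269206047058, 0.2801941931247711), (0.185662642121315, 0.28366488218307495), 89.48181915283203)
cover [[0.424, -0.044, 0.201], [0.565, 0.005, 0.242], [0.718, 0.025, 0.247]]
```

```bash
cat >> h.py <<'E'
from plant import readout, imaging, r
th=np.radians(6.0); EY=np.array([np.cos(th),np.sin(th),0]); EX=np.array([np.sin(th),-np.cos(th),0])
MID=np.array([.570,.0127,.103]); CLR=np.array([.566,.279,.004])
def target(a,sgn=1):
    z=np.array([0,0,-np.cos(a)])+np.sin(a)*EX; y=sgn*EY; return R.from_matrix(np.c_[np.cross(y,z),y,z])
def state():
    o=readout.get_obs(); return np.array(o["ee_pos"]),R.from_rotvec(o["tcp_rot"]),o
def rel(p,Rt):   # shift in tool axes [cm], turn in tool axes [deg]
    p0,R0,o=state(); return (R0.inv().apply(p-p0)*100).round(2),np.degrees((R0.inv()*Rt).as_rotvec()).round(2)
def show():
    p,q,o=state(); print("t",round(float(o["time_s"]),2),"p",p.round(4),"F",np.round(o["ft_force"],2),"grip",round(float(o["grip_width"]),3),round(float(o["gripper_force"]),1),"q",np.round(o["qpos"],2))
E
python3 - <<'E'
from h import *
print([x for x in dir(r) if x[0]!="_"])
show()
for s in (1,-1):
    Rt=target(np.radians(42),s); z=Rt.as_matrix()[:,2]
    print(s,(MID+z*(.011-.13)).round(3),rel(MID+z*(.011-.13),Rt),"axes",Rt.as_matrix().round(2).tolist())
print(state()[1].as_matrix().round(2))
E
```

```text
['IKError', 'finger_overhang']
t 0.1 p [0.1931 0.5411 0.2212] F [-0.69 -0.01  0.14] grip 0.998 0.0 q [ 1.21  0.32  1.57  0.    1.26 -0.02]
1 [0.562 0.092 0.191] (array([-49.81, -29.91,   3.02]), array([ 23.46, -37.36,  61.35])) axes [[-0.08, 0.99, 0.07], [0.74, 0.1, -0.67], [-0.67, 0.0, -0.74]]
-1 [0.562 0.092 0.191] (array([-49.81, -29.91,   3.02]), array([  42.02,   26.38, -109.63])) axes [[0.08, -0.99, 0.07], [-0.74, -0.1, -0.67], [0.67, 0.0, -0.74]]
[[-0.94  0.34 -0.  ]
 [ 0.34  0.94 -0.  ]
 [ 0.   -0.   -1.  ]]
```

{"name": "move_arm", "arguments": {"plan": [{"x": -1, "y": -0.5, "z": -2}, {"x": -2.5, "y": -1.3, "z": -2}, {"x": -2.5, "y": -1.3, "z": -2}, {"x": -2.5, "y": -1.3, "z": -2}, {"x": -2.5, "y": -1.3, "z": -2}, {"x": -2.5, "y": -1.3, "z": -2}, {"x": -2.5, "y": -1.3, "z": -2}, {"x": -2.5, "y": -1.3, "z": -2}, {"x": -2.5, "y": -1.3, "z": -1}, {"x": -2.5, "y": -1.3, "z": -1}, {"x": -2.5, "y": -1.3}, {"x": -2.5, "y": -1.3}, {"x": -2.5, "y": -1.3}, {"x": -2.5, "y": -1.3}, {"x": -2.5, "y": -1.3}, {"x": -1.5, "y": -1}, {}], "fingers": 0.4, "force": 20}}

```text
validation failed for argument at $.pl...
```

{"name": "move_arm", "arguments": {"plan": [{"wx": 1.95, "wy": -3.1, "wz": 5.1}, {"wx": 1.95, "wy": -3.1, "wz": 5.1}, {"wx": 1.95, "wy": -3.1, "wz": 5.1}, {"wx": 1.95, "wy": -3.1, "wz": 5.1}, {"wx": 1.95, "wy": -3.1, "wz": 5.1}, {"wx": 1.95, "wy": -3.1, "wz": 5.1}, {"wx": 1.95, "wy": -3.1, "wz": 5.1}, {"wx": 1.95, "wy": -3.1, "wz": 5.1}, {"wx": 1.95, "wy": -3.1, "wz": 5.1}, {"wx": 1.95, "wy": -3.1, "wz": 5.1}, {"wx": 1.95, "wy": -3.1, "wz": 5.1}, {"wx": 1.95, "wy": -3.1, "wz": 5.1}, {}, {}]}}

```text
validation failed for argument at $.pl...
```

```bash
cat > nxt.py <<'E'
from h import *
import sys
show(); a=float(sys.argv[1]); Rt=target(np.radians(a)); z=Rt.as_matrix()[:,2]
k=float(sys.argv[2]); back=float(sys.argv[3])
p=MID+.064*k*EY+z*(.011-back); print("goal",p.round(4),"rel",rel(p,Rt),"pure shift in goal axes cm",(Rt.inv().apply(p-state()[0])*100).round(2))
E
python3 nxt.py 42 0 .12
```

```text
t 0.1 p [0.1931 0.5411 0.2212] F [-0.69 -0.01  0.14] grip 0.998 0.0 q [ 1.21  0.32  1.57  0.    1.26 -0.02]
goal [0.5624 0.0852 0.184 ] rel (array([-50.1 , -30.52,   3.77]), array([ 23.46, -37.36,  61.35])) pure shift in goal axes cm [-34.07  31.96  35.68]
```

{"name": "move_arm", "arguments": {"plan": [{"x": -1, "y": -0.5, "z": -2, "wx": 0, "wy": 0, "wz": 0}, {"x": -2.5, "y": -1.3, "z": -2, "wx": 0, "wy": 0, "wz": 0}], "fingers": 0.4, "force": 20}}

```text
time_s: 0.27
ee_pos: [0.2186, 0.5134, 0.2604]
tcp_rot: [-0.53, -3.094, 0.005]
ft_force: [0.7, 0.3, 0.4]
grip_width: 0.881
gripper_force: 0.0
```

{"name": "move_arm", "arguments": {"plan": [{"x": -2.5, "y": -1.3, "z": -2}, {"x": -2.5, "y": -1.3, "z": -2}, {"x": -2.5, "y": -1.3, "z": -2}, {"x": -2.5, "y": -1.3, "z": -2}, {"x": -2.5, "y": -1.3, "z": -2}, {"x": -2.5, "y": -1.3, "z": -2}, {"x": -2.5, "y": -1.3, "z": -1}, {"x": -2.5, "y": -1.3, "z": -1}, {"x": -2.5, "y": -1.3}, {"x": -2.5, "y": -1.3}, {"x": -2.5, "y": -1.3}, {"x": -2.5, "y": -1.3}, {"x": -2.5, "y": -1.3}, {"x": -1.5, "y": -1}, {"x": 0}]}}

```text
validation failed for argument at $.pl...
```

{"name": "move_arm", "arguments": {"plan": [{"wx": 1.95, "wy": -3.1, "wz": 5.1}, {"wx": 1.95, "wy": -3.1, "wz": 5.1}, {"wx": 1.95, "wy": -3.1, "wz": 5.1}, {"wx": 1.95, "wy": -3.1, "wz": 5.1}, {"wx": 1.95, "wy": -3.1, "wz": 5.1}, {"wx": 1.95, "wy": -3.1, "wz": 5.1}, {"wx": 1.95, "wy": -3.1, "wz": 5.1}, {"wx": 1.95, "wy": -3.1, "wz": 5.1}, {"wx": 1.95, "wy": -3.1, "wz": 5.1}, {"wx": 1.95, "wy": -3.1, "wz": 5.1}, {"wx": 1.95, "wy": -3.1, "wz": 5.1}, {"wx": 1.95, "wy": -3.1, "wz": 5.1}, {"x": 0}]}}

```text
validation failed for argument at $.pl...
```

```bash
python3 nxt.py 42 0 .12
```

```text
t 0.27 p [0.2186 0.5134 0.2604] F [0.74 0.3  0.41] grip 0.881 0.0 q [ 1.15  0.27  1.53  0.    1.34 -0.08]
goal [0.5624 0.0852 0.184 ] rel (array([-46.7 , -28.9 ,   7.66]), array([ 23.38, -37.36,  61.59])) pure shift in goal axes cm [-29.21  29.72  36.58]
```

All six keys are needed in every row.

{"name": "move_arm", "arguments": {"plan": [{"x": -2.5, "y": -1.3, "z": -2, "wx": 0, "wy": 0, "wz": 0}, {"x": -2.5, "y": -1.3, "z": -2, "wx": 0, "wy": 0, "wz": 0}, {"x": -2.5, "y": -1.3, "z": -2, "wx": 0, "wy": 0, "wz": 0}, {"x": -2.5, "y": -1.3, "z": -2, "wx": 0, "wy": 0, "wz": 0}, {"x": -2.5, "y": -1.3, "z": -2, "wx": 0, "wy": 0, "wz": 0}, {"x": -2.5, "y": -1.3, "z": -2, "wx": 0, "wy": 0, "wz": 0}, {"x": -2.5, "y": -1.3, "z": -1, "wx": 0, "wy": 0, "wz": 0}, {"x": -2.5, "y": -1.3, "z": -1, "wx": 0, "wy": 0, "wz": 0}, {"x": -2.5, "y": -1.3, "z": 0, "wx": 0, "wy": 0, "wz": 0}, {"x": -2.5, "y": -1.3, "z": 0, "wx": 0, "wy": 0, "wz": 0}, {"x": -2.5, "y": -1.3, "z": 0, "wx": 0, "wy": 0, "wz": 0}, {"x": -2.5, "y": -1.3, "z": 0, "wx": 0, "wy": 0, "wz": 0}, {"x": -2.5, "y": -1.3, "z": 0, "wx": 0, "wy": 0, "wz": 0}, {"x": -1.5, "y": -1, "z": 0, "wx": 0, "wy": 0, "wz": 0}, {"x": 0, "y": 0, "z": 0, "wx": 0, "wy": 0, "wz": 0}]}}

```text
time_s: 1.52
ee_pos: [0.482, 0.2273, 0.401]
tcp_rot: [-0.542, -3.094, 0.003]
ft_force: [-0.7, 0.2, -0.3]
grip_width: 0.398
gripper_force: 0.0
```

{"name": "move_arm", "arguments": {"plan": [{"x": 0, "y": 0, "z": 0, "wx": 1.95, "wy": -3.1, "wz": 5.1}, {"x": 0, "y": 0, "z": 0, "wx": 1.95, "wy": -3.1, "wz": 5.1}, {"x": 0, "y": 0, "z": 0, "wx": 1.95, "wy": -3.1, "wz": 5.1}, {"x": 0, "y": 0, "z": 0, "wx": 1.95, "wy": -3.1, "wz": 5.1}, {"x": 0, "y": 0, "z": 0, "wx": 1.95, "wy": -3.1, "wz": 5.1}, {"x": 0, "y": 0, "z": 0, "wx": 1.95, "wy": -3.1, "wz": 5.1}, {"x": 0, "y": 0, "z": 0, "wx": 1.95, "wy": -3.1, "wz": 5.1}, {"x": 0, "y": 0, "z": 0, "wx": 1.95, "wy": -3.1, "wz": 5.1}, {"x": 0, "y": 0, "z": 0, "wx": 1.95, "wy": -3.1, "wz": 5.1}, {"x": 0, "y": 0, "z": 0, "wx": 1.95, "wy": -3.1, "wz": 5.1}, {"x": 0, "y": 0, "z": 0, "wx": 1.95, "wy": -3.1, "wz": 5.1}, {"x": 0, "y": 0, "z": 0, "wx": 1.95, "wy": -3.1, "wz": 5.1}, {"x": 0, "y": 0, "z": 0, "wx": 0, "wy": 0, "wz": 0}]}}

```text
time_s: 2.6
ee_pos: [0.4802, 0.232, 0.3989]
tcp_rot: [1.683, 1.88, -0.65]
ft_force: [0.5, 0.3, -1.3]
grip_width: 0.397
gripper_force: 0.0
```

```bash
python3 nxt.py 42 0 .12
```

```text
t 2.6 p [0.4802 0.232  0.3989] F [ 0.45  0.33 -1.33] grip 0.397 0.0 q [ 0.76  0.39  1.22 -0.61  1.95  0.54]
goal [0.5624 0.0852 0.184 ] rel (array([ 2.83,  6.69, 26.31]), array([-0.07, -0.06,  0.35])) pure shift in goal axes cm [ 2.9   6.64 26.31]
```

{"name": "move_arm", "arguments": {"plan": [{"x": 0.3, "y": 0.7, "z": 1.5, "wx": 0, "wy": 0, "wz": 0.35}, {"x": 0.3, "y": 0.7, "z": 2.8, "wx": 0, "wy": 0, "wz": 0}, {"x": 0.3, "y": 0.7, "z": 2.8, "wx": 0, "wy": 0, "wz": 0}, {"x": 0.3, "y": 0.7, "z": 2.8, "wx": 0, "wy": 0, "wz": 0}, {"x": 0.3, "y": 0.7, "z": 2.8, "wx": 0, "wy": 0, "wz": 0}, {"x": 0.3, "y": 0.7, "z": 2.8, "wx": 0, "wy": 0, "wz": 0}, {"x": 0.3, "y": 0.7, "z": 2.8, "wx": 0, "wy": 0, "wz": 0}, {"x": 0.3, "y": 0.7, "z": 2.8, "wx": 0, "wy": 0, "wz": 0}, {"x": 0.3, "y": 0.7, "z": 2.8, "wx": 0, "wy": 0, "wz": 0}, {"x": 0.2, "y": 0.3, "z": 2.4, "wx": 0, "wy": 0, "wz": 0}, {"x": 0, "y": 0, "z": 0, "wx": 0, "wy": 0, "wz": 0}, {"x": 0, "y": 0, "z": 0, "wx": 0, "wy": 0, "wz": 0}]}}

```text
time_s: 3.6
ee_pos: [0.5617, 0.0837, 0.1865]
tcp_rot: [1.692, 1.874, -0.644]
ft_force: [0.1, -0.1, -0.1]
grip_width: 0.402
gripper_force: 0.0
```

```bash
python3 nxt.py 42 0 0
python3 - <<'E'
from h import *
c=imaging.capture("side"); pickle.dump(c,open("side1.pkl","wb"))
cv2.imwrite("pics/side1.png",cv2.resize(c["image"][130:310,130:330],None,fx=3,fy=3,interpolation=cv2.INTER_CUBIC))
E
```

```text
t 3.6 p [0.5617 0.0837 0.1865] F [ 0.13 -0.12 -0.14] grip 0.402 0.0 q [ 0.49  0.48  1.63 -0.68  1.4   0.63]
goal [0.5708 0.0054 0.0948] rel (array([ 0.22,  0.09, 12.09]), array([-0.03, -0.27, -0.14])) pure shift in goal axes cm [ 0.27  0.09 12.09]
```

View pics/side1.png

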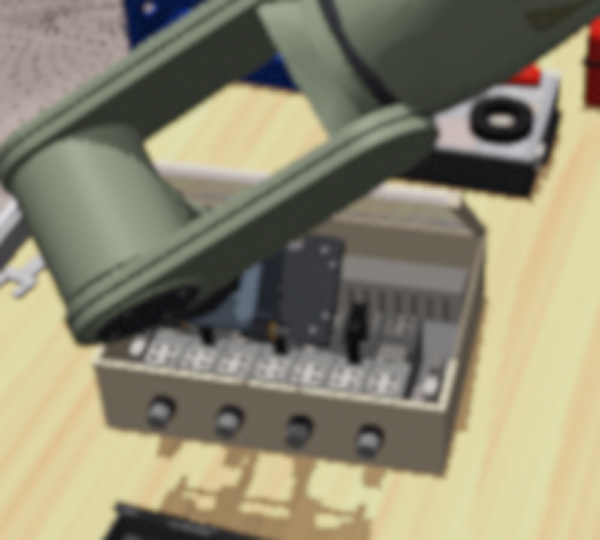

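The gripper is lined up with the middle grip, and the arm stays clear of the cover. I'll close in along the tool axis and pinch.

{"name": "move_arm", "arguments": {"plan": [{"x": 0.2, "y": 0.1, "z": 1.5, "wx": 0, "wy": -0.3, "wz": -0.1}, {"x": 0, "y": 0, "z": 2, "wx": 0, "wy": 0, "wz": 0}, {"x": 0, "y": 0, "z": 2, "wx": 0, "wy": 0, "wz": 0}, {"x": 0, "y": 0, "z": 2, "wx": 0, "wy": 0, "wz": 0}, {"x": 0, "y": 0, "z": 1.5, "wx": 0, "wy": 0, "wz": 0}, {"x": 0, "y": 0, "z": 1.2, "wx": 0, "wy": 0, "wz": 0}, {"x": 0, "y": 0, "z": 1, "wx": 0, "wy": 0, "wz": 0}, {"x": 0, "y": 0, "z": 0.6, "wx": 0, "wy": 0, "wz": 0}, {"x": 0, "y": 0, "z": 0.3, "wx": 0, "wy": 0, "wz": 0}, {"x": 0, "y": 0, "z": 0, "wx": 0, "wy": 0, "wz": 0}, {"x": 0, "y": 0, "z": 0, "wx": 0, "wy": 0, "wz": 0}]}}

```text
time_s: 4.57
ee_pos: [0.5722, 0.0056, 0.0959]
tcp_rot: [1.687, 1.871, -0.645]
ft_force: [0.4, 0.0, 1.4]
grip_width: 0.401
gripper_force: 0.0
```

```bash
python3 nxt.py 42 0 0
```

```text
t 4.57 p [0.5722 0.0056 0.0959] F [0.43 0.02 1.42] grip 0.401 0.0 q [ 0.37  0.55  1.79 -0.78  1.17  0.71]
goal [0.5708 0.0054 0.0948] rel (array([ 0.07, -0.14,  0.08]), array([ 0.12,  0.05, -0.13])) pure shift in goal axes cm [ 0.07 -0.14  0.08]
```

{"name": "move_arm", "arguments": {"plan": [{"x": 0.1, "y": -0.1, "z": 0.1, "wx": 0.1, "wy": 0, "wz": -0.1}, {"x": 0, "y": 0, "z": 0, "wx": 0, "wy": 0, "wz": 0}, {"x": 0, "y": 0, "z": 0, "wx": 0, "wy": 0, "wz": 0}, {"x": 0, "y": 0, "z": 0, "wx": 0, "wy": 0, "wz": 0}, {"x": 0, "y": 0, "z": 0, "wx": 0, "wy": 0, "wz": 0}, {"x": 0, "y": 0, "z": 0, "wx": 0, "wy": 0, "wz": 0}, {"x": 0, "y": 0, "z": 0, "wx": 0, "wy": 0, "wz": 0}, {"x": 0, "y": 0, "z": 0, "wx": 0, "wy": 0, "wz": 0}], "fingers": 0, "force": 20}}

```text
time_s: 5.23
ee_pos: [0.571, 0.0054, 0.0942]
tcp_rot: [1.686, 1.872, -0.648]
ft_force: [-1.4, 1.9, 1.5]
grip_width: 0.153
gripper_force: 20.0
```

```bash
python3 nxt.py 42 0 0
```

```text
t 5.23 p [0.571  0.0054 0.0942] F [-1.4   1.95  1.5 ] grip 0.153 20.0 q [ 0.37  0.55  1.79 -0.78  1.17  0.72]
goal [0.5708 0.0054 0.0948] rel (array([-0.04, -0.03, -0.05]), array([ 0.  ,  0.05, -0.01])) pure shift in goal axes cm [-0.04 -0.03 -0.05]
```

Gripped: the opening reads 0.153, or 14 mm. Now a gentle tug of 1.5 mm upward.

{"name": "move_arm", "arguments": {"plan": [{"x": -0.05, "y": 0, "z": -0.055, "wx": 0, "wy": 0, "wz": 0}, {"x": -0.05, "y": 0, "z": -0.055, "wx": 0, "wy": 0, "wz": 0}, {"x": 0, "y": 0, "z": 0, "wx": 0, "wy": 0, "wz": 0}, {"x": 0, "y": 0, "z": 0, "wx": 0, "wy": 0, "wz": 0}]}}

```text
time_s: 5.57
ee_pos: [0.571, 0.0054, 0.0942]
tcp_rot: [1.687, 1.874, -0.648]
ft_force: [5.0, -2.0, -11.7]
grip_width: 0.152
gripper_force: 20.0
```

At 13 N it didn't move, so the middle module is probably latched. I'll relax, release, and go to the slot on the -y side of the rail (nearer the robot).

{"name": "move_arm", "arguments": {"plan": [{"x": 0.1, "y": 0, "z": 0.11, "wx": 0, "wy": 0, "wz": 0}, {"x": 0, "y": 0, "z": 0, "wx": 0, "wy": 0, "wz": 0}, {"x": 0, "y": 0, "z": 0, "wx": 0, "wy": 0, "wz": 0}]}}

```text
time_s: 5.82
ee_pos: [0.571, 0.0054, 0.0942]
tcp_rot: [1.686, 1.872, -0.648]
ft_force: [2.9, 1.9, -4.4]
grip_width: 0.149
gripper_force: 20.0
```

{"name": "move_arm", "arguments": {"plan": [{"x": 0, "y": 0, "z": 0, "wx": 0, "wy": 0, "wz": 0}, {"x": 0, "y": 0, "z": 0, "wx": 0, "wy": 0, "wz": 0}, {"x": 0, "y": 0, "z": 0, "wx": 0, "wy": 0, "wz": 0}, {"x": 0, "y": 0, "z": 0, "wx": 0, "wy": 0, "wz": 0}, {"x": 0, "y": 0, "z": -1, "wx": 0, "wy": 0, "wz": 0}, {"x": 0, "y": 0, "z": -2, "wx": 0, "wy": 0, "wz": 0}, {"x": 0, "y": 0, "z": -2, "wx": 0, "wy": 0, "wz": 0}, {"x": 0, "y": 0, "z": -2, "wx": 0, "wy": 0, "wz": 0}, {"x": 0, "y": -1, "z": 0, "wx": 0, "wy": 0, "wz": 0}, {"x": 0, "y": -2, "z": 0, "wx": 0, "wy": 0, "wz": 0}, {"x": 0, "y": -2, "z": 0, "wx": 0, "wy": 0, "wz": 0}, {"x": 0, "y": -1.4, "z": 0, "wx": 0, "wy": 0, "wz": 0}, {"x": 0, "y": 0, "z": 0, "wx": 0, "wy": 0, "wz": 0}, {"x": 0, "y": 0, "z": 0, "wx": 0, "wy": 0, "wz": 0}], "fingers": 0.4}}

```text
time_s: 6.98
ee_pos: [0.5017, 0.0448, 0.1462]
tcp_rot: [1.685, 1.873, -0.649]
ft_force: [0.2, -0.7, 0.1]
grip_width: 0.399
gripper_force: 0.0
```

```bash
python3 nxt.py 42 -1 0
```

```text
t 6.98 p [0.5017 0.0448 0.1462] F [ 0.18 -0.69  0.08] grip 0.399 0.0 q [ 0.48  0.43  1.85 -0.71  1.27  0.74]
goal [ 0.5071 -0.0013  0.0948] rel (array([-0.01,  0.06,  6.92]), array([-0.02,  0.08,  0.03])) pure shift in goal axes cm [-0.02  0.05  6.92]
```

{"name": "move_arm", "arguments": {"plan": [{"x": 0, "y": 0.05, "z": 1.3, "wx": 0, "wy": 0, "wz": 0}, {"x": 0, "y": 0, "z": 2, "wx": 0, "wy": 0, "wz": 0}, {"x": 0, "y": 0, "z": 1.7, "wx": 0, "wy": 0, "wz": 0}, {"x": 0, "y": 0, "z": 1, "wx": 0, "wy": 0, "wz": 0}, {"x": 0, "y": 0, "z": 0.6, "wx": 0, "wy": 0, "wz": 0}, {"x": 0, "y": 0, "z": 0.3, "wx": 0, "wy": 0, "wz": 0}, {"x": 0, "y": 0, "z": 0, "wx": 0, "wy": 0, "wz": 0}, {"x": 0, "y": 0, "z": 0, "wx": 0, "wy": 0, "wz": 0}]}}

```text
time_s: 7.65
ee_pos: [0.5081, -0.0005, 0.0951]
tcp_rot: [1.687, 1.872, -0.648]
ft_force: [0.5, 0.6, 0.6]
grip_width: 0.404
gripper_force: 0.0
```

{"name": "move_arm", "arguments": {"plan": [{"x": 0, "y": 0, "z": 0, "wx": 0, "wy": 0, "wz": 0}, {"x": 0, "y": 0, "z": 0, "wx": 0, "wy": 0, "wz": 0}, {"x": 0, "y": 0, "z": 0, "wx": 0, "wy": 0, "wz": 0}, {"x": 0, "y": 0, "z": 0, "wx": 0, "wy": 0, "wz": 0}, {"x": 0, "y": 0, "z": 0, "wx": 0, "wy": 0, "wz": 0}, {"x": 0, "y": 0, "z": 0, "wx": 0, "wy": 0, "wz": 0}, {"x": 0, "y": 0, "z": 0, "wx": 0, "wy": 0, "wz": 0}], "fingers": 0, "force": 20}}

```text
time_s: 8.23
ee_pos: [0.5077, -0.0006, 0.095]
tcp_rot: [1.686, 1.872, -0.648]
ft_force: [-0.6, 2.2, 2.0]
grip_width: 0.155
gripper_force: 20.0
```

{"name": "move_arm", "arguments": {"plan": [{"x": -0.05, "y": 0, "z": -0.055, "wx": 0, "wy": 0, "wz": 0}, {"x": -0.05, "y": 0, "z": -0.055, "wx": 0, "wy": 0, "wz": 0}, {"x": 0, "y": 0, "z": 0, "wx": 0, "wy": 0, "wz": 0}, {"x": 0, "y": 0, "z": 0, "wx": 0, "wy": 0, "wz": 0}]}}

```text
time_s: 8.57
ee_pos: [0.5073, -0.0009, 0.096]
tcp_rot: [1.687, 1.873, -0.649]
ft_force: [1.0, -0.1, -0.9]
grip_width: 0.152
gripper_force: 20.0
```

This one rose 1 mm under about 3 N. I'll raise it a little more to confirm.

{"name": "move_arm", "arguments": {"plan": [{"x": -0.1, "y": 0, "z": -0.11, "wx": 0, "wy": 0, "wz": 0}, {"x": -0.07, "y": 0, "z": -0.075, "wx": 0, "wy": 0, "wz": 0}, {"x": 0, "y": 0, "z": 0, "wx": 0, "wy": 0, "wz": 0}, {"x": 0, "y": 0, "z": 0, "wx": 0, "wy": 0, "wz": 0}]}}

```text
time_s: 8.9
ee_pos: [0.5076, -0.0008, 0.0988]
tcp_rot: [1.687, 1.872, -0.649]
ft_force: [0.6, -0.3, -2.4]
grip_width: 0.152
gripper_force: 20.0
```

```bash
python3 nxt.py 42 -1 0; python3 -c "
from h import *
print((state()[1].inv().apply([0,0,6])).round(3))"
```

```text
t 8.9 p [ 0.5076 -0.0008  0.0988] F [ 0.59 -0.26 -2.43] grip 0.152 20.0 q [ 0.4   0.47  1.93 -0.78  1.14  0.78]
goal [ 0.5071 -0.0013  0.0948] rel (array([ 0.24, -0.05,  0.33]), array([-0.03,  0.06, -0.01])) pure shift in goal axes cm [ 0.24 -0.05  0.33]
[-4.019e+00 -1.000e-03 -4.455e+00]
```

It's the loose one: 4 mm up at only about 4 N. I'll firm the grip and lift straight up.

{"name": "move_arm", "arguments": {"plan": [{"x": 0, "y": 0, "z": 0, "wx": 0, "wy": 0, "wz": 0}, {"x": 0, "y": 0, "z": 0, "wx": 0, "wy": 0, "wz": 0}, {"x": -0.13, "y": 0, "z": -0.15, "wx": 0, "wy": 0, "wz": 0}, {"x": -0.27, "y": 0, "z": -0.3, "wx": 0, "wy": 0, "wz": 0}, {"x": -0.27, "y": 0, "z": -0.3, "wx": 0, "wy": 0, "wz": 0}, {"x": -0.27, "y": 0, "z": -0.3, "wx": 0, "wy": 0, "wz": 0}, {"x": -0.27, "y": 0, "z": -0.3, "wx": 0, "wy": 0, "wz": 0}, {"x": -0.27, "y": 0, "z": -0.3, "wx": 0, "wy": 0, "wz": 0}, {"x": 0, "y": 0, "z": 0, "wx": 0, "wy": 0, "wz": 0}, {"x": 0, "y": 0, "z": 0, "wx": 0, "wy": 0, "wz": 0}], "force": 40}}

```text
time_s: 9.73
ee_pos: [0.5076, -0.0007, 0.1213]
tcp_rot: [1.687, 1.872, -0.648]
ft_force: [0.0, -0.4, -2.4]
grip_width: 0.155
gripper_force: 40.0
```

```bash
python3 nxt.py 42 -1 0
```

```text
t 9.73 p [ 0.5076 -0.0007  0.1213] F [ 0.05 -0.36 -2.45] grip 0.155 40.0 q [ 0.4   0.44  1.91 -0.77  1.18  0.74]
goal [ 0.5071 -0.0013  0.0948] rel (array([ 1.73, -0.06,  2.  ]), array([-0.01,  0.04, -0.04])) pure shift in goal axes cm [ 1.73 -0.06  2.  ]
```

{"name": "move_arm", "arguments": {"plan": [{"x": -0.13, "y": 0, "z": -0.15, "wx": 0, "wy": 0, "wz": 0}, {"x": -0.27, "y": 0, "z": -0.3, "wx": 0, "wy": 0, "wz": 0}, {"x": -0.27, "y": 0, "z": -0.3, "wx": 0, "wy": 0, "wz": 0}, {"x": -0.27, "y": 0, "z": -0.3, "wx": 0, "wy": 0, "wz": 0}, {"x": -0.27, "y": 0, "z": -0.3, "wx": 0, "wy": 0, "wz": 0}, {"x": -0.27, "y": 0, "z": -0.3, "wx": 0, "wy": 0, "wz": 0}, {"x": -0.27, "y": 0, "z": -0.3, "wx": 0, "wy": 0, "wz": 0}, {"x": -0.27, "y": 0, "z": -0.3, "wx": 0, "wy": 0, "wz": 0}, {"x": -0.27, "y": 0, "z": -0.3, "wx": 0, "wy": 0, "wz": 0}, {"x": -0.27, "y": 0, "z": -0.3, "wx": 0, "wy": 0, "wz": 0}, {"x": -0.27, "y": 0, "z": -0.3, "wx": 0, "wy": 0, "wz": 0}, {"x": -0.13, "y": 0, "z": -0.15, "wx": 0, "wy": 0, "wz": 0}, {"x": 0, "y": 0, "z": 0, "wx": 0, "wy": 0, "wz": 0}, {"x": 0, "y": 0, "z": 0, "wx": 0, "wy": 0, "wz": 0}, {"x": 0, "y": 0, "z": 0, "wx": 0, "wy": 0, "wz": 0}]}}

```text
time_s: 10.98
ee_pos: [0.5074, -0.0007, 0.1651]
tcp_rot: [1.686, 1.873, -0.649]
ft_force: [0.3, -0.0, -2.3]
grip_width: 0.152
gripper_force: 40.0
```

```bash
python3 nxt.py 42 -1 0
python3 - <<'E'
from h import *
c=imaging.capture("side"); pickle.dump(c,open("side2.pkl","wb"))
cv2.imwrite("pics/side2.png",cv2.resize(c["image"][130:370,110:360],None,fx=2.4,fy=2.4,interpolation=cv2.INTER_CUBIC))
E
```

```text
t 10.98 p [ 0.5074 -0.0007  0.1651] F [ 0.3  -0.04 -2.27] grip 0.152 40.0 q [ 0.4   0.38  1.86 -0.74  1.25  0.67]
goal [ 0.5071 -0.0013  0.0948] rel (array([ 4.66, -0.03,  5.26]), array([-0.06,  0.06,  0.01])) pure shift in goal axes cm [ 4.66 -0.03  5.26]
```

View pics/side2.png

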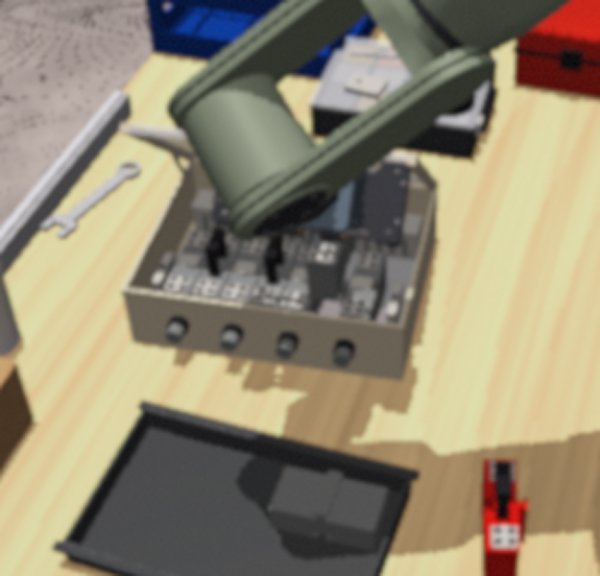

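The module is out and upright, with its underside level with the neighbours' tops, and the other two grips are still home at about (217,250) and (273,258) in the crop. I'll back off along the tool axis, then cross to the tray.

{"name": "move_arm", "arguments": {"plan": [{"x": 0, "y": 0, "z": -0.5, "wx": 0, "wy": 0, "wz": 0}, {"x": 0, "y": 0, "z": -1, "wx": 0, "wy": 0, "wz": 0}, {"x": 0, "y": 0, "z": -1.5, "wx": 0, "wy": 0, "wz": 0}, {"x": 0, "y": 0, "z": -1.5, "wx": 0, "wy": 0, "wz": 0}, {"x": 0, "y": 0, "z": -1.5, "wx": 0, "wy": 0, "wz": 0}, {"x": 0.8, "y": 0.4, "z": -0.8, "wx": 0, "wy": 0, "wz": 0}, {"x": 1.6, "y": 0.85, "z": -1.4, "wx": 0, "wy": 0, "wz": 0}, {"x": 1.6, "y": 0.85, "z": -1.4, "wx": 0, "wy": 0, "wz": 0}, {"x": 1.6, "y": 0.85, "z": -1.4, "wx": 0, "wy": 0, "wz": 0}, {"x": 1.6, "y": 0.85, "z": -1.4, "wx": 0, "wy": 0, "wz": 0}, {"x": 1.6, "y": 0.85, "z": -1.4, "wx": 0, "wy": 0, "wz": 0}, {"x": 1.6, "y": 0.85, "z": -1.4, "wx": 0, "wy": 0, "wz": 0}, {"x": 1.6, "y": 0.85, "z": -1.4, "wx": 0, "wy": 0, "wz": 0}, {"x": 1.6, "y": 0.85, "z": -1.4, "wx": 0, "wy": 0, "wz": 0}, {"x": 1.6, "y": 0.85, "z": -1.4, "wx": 0, "wy": 0, "wz": 0}, {"x": 0.8, "y": 0.4, "z": -0.7, "wx": 0, "wy": 0, "wz": 0}, {"x": 0, "y": 0, "z": 0, "wx": 0, "wy": 0, "wz": 0}, {"x": 0, "y": 0, "z": 0, "wx": 0, "wy": 0, "wz": 0}]}}

```text
time_s: 12.53
ee_pos: [0.565, 0.2609, 0.2065]
tcp_rot: [1.685, 1.873, -0.65]
ft_force: [0.4, 0.4, -1.4]
grip_width: 0.155
gripper_force: 40.0
```

```bash
cat > tr.py <<'E'
from h import *
show(); Rt=target(np.radians(42)); g=np.array([.570,.279,.087])
# TCP-to-grip offset measured when gripped: TCP (.5076,-.0007,.095) at grip home
off=np.array([.5076,-.0007,.095])-(MID-.064*EY); print("goal",(g+off).round(4),"xy-only",rel(np.r_[(g+off)[:2],state()[0][2]],Rt),"dz to floor",(state()[0]-g-off)[2].round(4))
print("down 1cm in tool axes",state()[1].inv().apply([0,0,-1]).round(3))
E
python3 tr.py
python3 - <<'E'
from h import *
c=imaging.capture("side"); pickle.dump(c,open("side3.pkl","wb"))
cv2.imwrite("pics/side3.png",c["image"])
E
```

```text
t 12.53 p [0.565  0.2609 0.2065] F [ 0.4   0.35 -1.39] grip 0.155 40.0 q [ 0.71  0.62  1.32 -0.59  1.66  0.69]
goal [0.5712 0.2723 0.079 ] xy-only (array([ 0.79,  0.74, -0.72]), array([-0.05,  0.12,  0.07])) dz to floor 0.1275
down 1cm in tool axes [0.671 0.001 0.742]
```

View pics/side3.png

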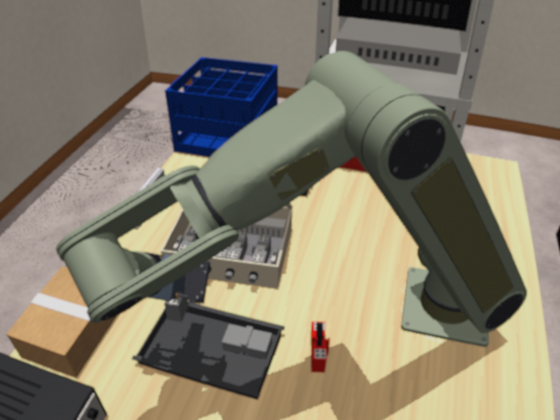

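Run:
```python
from h import *
T=depth(load("top0")); q=T[32:98,102:186].reshape(-1,3); print("box top",np.percentile(q,[2,50,98],0).round(3).tolist())
t=imaging.capture("top"); s=load("side3")
for n,c in(("top",t),("side",s)):
    Q=depth(c); d=Q[...,2]; im=c["image"].astype(int)
    m=(d>.13)&(d<.6)&(Q[...,0]>.55)&(Q[...,1]>.15)&(Q[...,1]<.6)
    q=Q[m]
    for a,b in((.55,.6),(.6,.65),(.65,.7),(.7,.75),(.75,.85)):
        w=q[(q[:,0]>a)&(q[:,0]<b)]
        print(n,a,len(w),w.min(0).round(3) if len(w) else "",w.max(0).round(3) if len(w) else "")
```

```text
box top [[0.757, 0.224, 0.041], [0.822, 0.325, 0.09], [0.906, 0.426, 0.096]]
top 0.55 2772 [0.55  0.211 0.13 ] [0.6   0.452 0.497]
top 0.6 694 [0.6   0.288 0.242] [0.648 0.458 0.46 ]
top 0.65 0  
top 0.7 0  
top 0.75 24 [0.835 0.15  0.135] [0.849 0.158 0.166]
side 0.55 1496 [0.55  0.255 0.13 ] [0.6   0.521 0.523]
side 0.6 7 [0.6   0.484 0.458] [0.605 0.49  0.483]
side 0.65 0  
side 0.7 0  
side 0.75 0
```

The cardboard box starts at x = 0.757 and the arm reaches only x = 0.65, so it is clear. I'll correct x and y, then lower.

{"name": "move_arm", "arguments": {"plan": [{"x": 0.4, "y": 0.35, "z": -0.35, "wx": 0, "wy": 0, "wz": 0}, {"x": 0.4, "y": 0.4, "z": -0.35, "wx": 0, "wy": 0, "wz": 0}, {"x": 0.34, "y": 0, "z": 0.37, "wx": 0, "wy": 0, "wz": 0}, {"x": 0.67, "y": 0, "z": 0.74, "wx": 0, "wy": 0, "wz": 0}, {"x": 0.67, "y": 0, "z": 0.74, "wx": 0, "wy": 0, "wz": 0}, {"x": 0.67, "y": 0, "z": 0.74, "wx": 0, "wy": 0, "wz": 0}, {"x": 0.67, "y": 0, "z": 0.74, "wx": 0, "wy": 0, "wz": 0}, {"x": 0.67, "y": 0, "z": 0.74, "wx": 0, "wy": 0, "wz": 0}, {"x": 0.67, "y": 0, "z": 0.74, "wx": 0, "wy": 0, "wz": 0}, {"x": 0.67, "y": 0, "z": 0.74, "wx": 0, "wy": 0, "wz": 0}, {"x": 0.67, "y": 0, "z": 0.74, "wx": 0, "wy": 0, "wz": 0}, {"x": 0.67, "y": 0, "z": 0.74, "wx": 0, "wy": 0, "wz": 0}, {"x": 0.67, "y": 0, "z": 0.74, "wx": 0, "wy": 0, "wz": 0}, {"x": 0.34, "y": 0, "z": 0.37, "wx": 0, "wy": 0, "wz": 0}, {"x": 0.2, "y": 0, "z": 0.22, "wx": 0, "wy": 0, "wz": 0}, {"x": 0, "y": 0, "z": 0, "wx": 0, "wy": 0, "wz": 0}, {"x": 0, "y": 0, "z": 0, "wx": 0, "wy": 0, "wz": 0}, {"x": 0, "y": 0, "z": 0, "wx": 0, "wy": 0, "wz": 0}]}}

```text
time_s: 14.13
ee_pos: [0.5718, 0.272, 0.0948]
tcp_rot: [1.687, 1.872, -0.647]
ft_force: [-0.4, -0.0, -1.8]
grip_width: 0.149
gripper_force: 40.0
```

```bash
python3 tr.py
```

```text
t 14.13 p [0.5718 0.272  0.0948] F [-0.38 -0.04 -1.83] grip 0.149 40.0 q [ 0.71  0.73  1.4  -0.58  1.5   0.8 ]
goal [0.5712 0.2723 0.079 ] xy-only (array([ 0.03, -0.05, -0.02]), array([ 0.01,  0.04, -0.04])) dz to floor 0.0158
down 1cm in tool axes [ 0.67  -0.001  0.743]
```

16 mm to the floor. I'll go down slowly and stop when contact shows.

{"name": "move_arm", "arguments": {"plan": [{"x": 0.2, "y": 0, "z": 0.22, "wx": 0, "wy": 0, "wz": 0}, {"x": 0.2, "y": 0, "z": 0.22, "wx": 0, "wy": 0, "wz": 0}, {"x": 0.2, "y": 0, "z": 0.22, "wx": 0, "wy": 0, "wz": 0}, {"x": 0.13, "y": 0, "z": 0.15, "wx": 0, "wy": 0, "wz": 0}, {"x": 0.13, "y": 0, "z": 0.15, "wx": 0, "wy": 0, "wz": 0}, {"x": 0.07, "y": 0, "z": 0.07, "wx": 0, "wy": 0, "wz": 0}, {"x": 0.07, "y": 0, "z": 0.07, "wx": 0, "wy": 0, "wz": 0}, {"x": 0, "y": 0, "z": 0, "wx": 0, "wy": 0, "wz": 0}, {"x": 0, "y": 0, "z": 0, "wx": 0, "wy": 0, "wz": 0}]}}

```text
time_s: 14.88
ee_pos: [0.5715, 0.2719, 0.0794]
tcp_rot: [1.686, 1.872, -0.649]
ft_force: [-0.0, -0.4, -0.6]
grip_width: 0.151
gripper_force: 40.0
```

{"name": "move_arm", "arguments": {"plan": [{"x": 0.04, "y": 0, "z": 0.04, "wx": 0, "wy": 0, "wz": 0}, {"x": 0.04, "y": 0, "z": 0.04, "wx": 0, "wy": 0, "wz": 0}, {"x": 0, "y": 0, "z": 0, "wx": 0, "wy": 0, "wz": 0}, {"x": 0, "y": 0, "z": 0, "wx": 0, "wy": 0, "wz": 0}, {"x": 0, "y": 0, "z": 0, "wx": 0, "wy": 0, "wz": 0}]}}

```text
time_s: 15.3
ee_pos: [0.5716, 0.272, 0.0791]
tcp_rot: [1.686, 1.872, -0.648]
ft_force: [-2.0, 0.6, 3.7]
grip_width: 0.151
gripper_force: 40.0
```

The module is down (+3.7 N) and was held for over 0.1 s. I'll release and back away along the tool axis.

{"name": "move_arm", "arguments": {"plan": [{"x": 0, "y": 0, "z": 0, "wx": 0, "wy": 0, "wz": 0}, {"x": 0, "y": 0, "z": 0, "wx": 0, "wy": 0, "wz": 0}, {"x": 0, "y": 0, "z": 0, "wx": 0, "wy": 0, "wz": 0}, {"x": 0, "y": 0, "z": 0, "wx": 0, "wy": 0, "wz": 0}, {"x": 0, "y": 0, "z": 0, "wx": 0, "wy": 0, "wz": 0}, {"x": 0, "y": 0, "z": -0.4, "wx": 0, "wy": 0, "wz": 0}, {"x": 0, "y": 0, "z": -1, "wx": 0, "wy": 0, "wz": 0}, {"x": 0, "y": 0, "z": -1.5, "wx": 0, "wy": 0, "wz": 0}, {"x": 0, "y": 0, "z": -2, "wx": 0, "wy": 0, "wz": 0}, {"x": 0, "y": 0, "z": -2, "wx": 0, "wy": 0, "wz": 0}, {"x": 0, "y": 0, "z": -2, "wx": 0, "wy": 0, "wz": 0}, {"x": 0, "y": 0, "z": -2, "wx": 0, "wy": 0, "wz": 0}, {"x": 0, "y": 0, "z": -2, "wx": 0, "wy": 0, "wz": 0}, {"x": 0, "y": 0, "z": -1, "wx": 0, "wy": 0, "wz": 0}, {"x": 0, "y": 0, "z": 0, "wx": 0, "wy": 0, "wz": 0}, {"x": 0, "y": 0, "z": 0, "wx": 0, "wy": 0, "wz": 0}], "fingers": 0.4}}

```text
time_s: 16.63
ee_pos: [0.5617, 0.3648, 0.1815]
tcp_rot: [1.686, 1.873, -0.648]
ft_force: [-0.4, -0.6, -1.1]
grip_width: 0.4
gripper_force: 0.0
```

Run:
```python
from h import *
show()
t=imaging.capture("top"); s=imaging.capture("side")
cv2.imwrite("pics/end.png",np.hstack([cv2.resize(t["image"][90:290,110:310],(400,400)),cv2.resize(s["image"][190:390,110:310],(400,400))]))
P=depth(s)
g=s["image"].max(2)
m=(P[...,2]>.03)&(P[...,2]<.105)&(P[...,1]>.2)&(P[...,1]<.36)&(P[...,0]>.53)&(P[...,0]<.61)
q=P[m]; print("placed",np.percentile(q,[2,50,98],0).round(3).tolist())
b=q[q[:,2]>.075]; print("bar",len(b),np.percentile(b,[3,50,97],0).round(3).tolist())
for c in((.570,.0127),(.6337,.0194)):
    m=(np.hypot(P[...,0]-c[0],P[...,1]-c[1])<.025)&(g<75)&(P[...,2]>.105)&(P[...,2]<.13); print("home",m.sum(),P[m].mean(0).round(4) if m.any() else "")
```

```text
t 16.63 p [0.5617 0.3648 0.1815] F [-0.4  -0.65 -1.09] grip 0.4 0.0 q [ 0.81  0.75  1.12 -0.55  1.76  0.74]
placed [[0.54, 0.229, 0.03], [0.559, 0.257, 0.04], [0.602, 0.359, 0.055]]Traceback (most recent call last):
  File "<stdin>", line 9, in <module>
    return _quantile_unchecked(
        a, q, axis, out, overwrite_input, method, keepdims, weights)
    return _ureduce(a,
                    func=_quantile_ureduce_func,
    ...<5 lines>...
                    overwrite_input=overwrite_input,
                    method=method)
    r = func(a, **kwargs)
    result = _quantile(arr,
                       quantiles=q,
    ...<2 lines>...
                       out=out,
                       weights=wgt)
    slices_having_nans = np.isnan(arr[-1, ...])
                                  ~~~^^^^^^^^^
IndexError: index -1 is out of bounds for axis 0 with size 0
```

View pics/end.png

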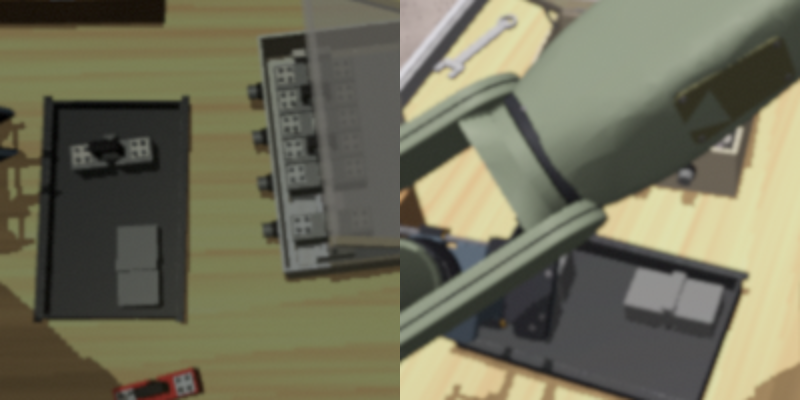

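The top crop (left half) shows the module upright in the clear part of the tray at (112,152), the old module untouched at (137,265), and the fingers well clear at the far left. The two grips still on the rail show at (308,93) and (310,145). A last height check comes next.

Run:
```python
from h import *
t=imaging.capture("top"); T=depth(t); T0=depth(load("top0"))
def st(Q,x0,x1,y0,y1,z0,z1):
    m=(Q[...,0]>x0)&(Q[...,0]<x1)&(Q[...,1]>y0)&(Q[...,1]<y1)&(Q[...,2]>z0)&(Q[...,2]<z1); return m.sum(), (Q[m].mean(0).round(4),np.ptp(Q[m],axis=0).round(3)) if m.any() else ""
print("bar top (want z .094)",st(T,.53,.61,.24,.32,.085,.12))
print("housing top (want .054)",st(T,.53,.61,.2,.35,.045,.062))
for x in(.570,.6337): print("home",st(T0,x-.012,x+.012,-.01,.05,.095,.13),st(T,x-.012,x+.012,-.01,.05,.095,.13))
print("old",st(T0,.37,.49,.19,.35,.025,.045),st(T,.37,.49,.19,.35,.025,.045))
```

```text
bar top (want z .094) (np.int64(97), (array([0.569 , 0.2734, 0.0935]), array([0.016, 0.037, 0.015])))
housing top (want .054) (np.int64(406), (array([0.5679, 0.2724, 0.0548]), array([0.045, 0.101, 0.016])))
home (np.int64(35), (array([0.5671, 0.0212, 0.1095]), array([0.015, 0.013, 0.015]))) (np.int64(36), (array([0.5672, 0.021 , 0.1097]), array([0.015, 0.013, 0.018])))
home (np.int64(39), (array([0.6305, 0.0278, 0.109 ]), array([0.014, 0.012, 0.018]))) (np.int64(38), (array([0.6305, 0.0279, 0.1098]), array([0.014, 0.013, 0.016])))
old (np.int64(958), (array([0.4286, 0.2354, 0.0352]), array([0.119, 0.159, 0.02 ]))) (np.int64(941), (array([0.4287, 0.2356, 0.0351]), array([0.119, 0.159, 0.02 ])))
```

The placed module, the two modules at home and the old module all measure where they should be, so I'm handing in.

```bash
python3 -c "
from plant import sign_off
print(sign_off())"
```

```text
the job is handed in; nothing more can be done
None
```

I found the unlatched module in the rail place nearest the robot, lifted it straight out and set it down upright on the clear part of the tray; the other two measure fully home, and I handed the job in at about 17 s (no verdict came back).

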